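# Park the tall measuring cylinder in its bay and shut the gate

## Task

Slide the tall glass measuring cylinder across the worktop into the metal parking bay by pushing low down on the tube, just above the foot, without lifting or toppling it, and press it home for a moment against the sprung rubber buffer at the back with about 15 N, never more than 25 N (the buffer is screw-set to a different depth each time, so feel for it). Then swing the bay's gate fully shut behind it. Leave the flask, the bottle and the beaker standing nearby where they are.

Things in the scene. Friction and masses are not known exactly. Their poses are not given: they have to be found in the camera images.
- cylinder: clear glass measuring cylinder, 300 mm tall, upright. Foot: rim 76 mm in diameter and 6 mm high, then a cone up to 40 mm in diameter at 20 mm; above that a straight tube 40 mm in diameter. 0.25 to 0.5 kg, friction 1 to 4 N, more if pressed down. Origin at the centre of its underside, z along the tube. Pushed on the tube 25 to 45 mm up it slides; higher it topples; on the cone it jams.
- dock: parking bay of plain aluminium fixed to the worktop, without a floor: cheeks and back wall 36 mm high, inner width 84 mm, flared at the open front to about 104 mm. Origin at worktop level on the bay's centre line, x into the bay, y to its left, z up. Front ends of the flares at x = -40 mm. With the gate shut the cylinder fits with its axis at x = -4 mm or deeper.
- dock_back (a point): middle of the back wall's inner face (dock x = 67 mm, z = 40 mm). Before it, over the foot, is a rubber pad 34 mm wide, z 26 to 54 mm, on a spring of 5 N/mm with 5 mm of travel, screw-set so that the tube first touches it with the cylinder's axis somewhere from dock x = 0 to 14 mm (setting not measured). It pushes the cylinder back on release, so withdraw slowly (10 mm/s).
- gate (a joint): angle a of the gate, rad: 0 = shut across the mouth, starts at 1.65 to 2.1 (open, outward, to the front left). Steel bar 10 mm thick, z 3 to 25 mm, 128 mm long, on an upright hinge at x = -47, y = 64 mm in the dock's frame; from there it points along (-sin a, -cos a) in dock x, y. Shut, its outer face is at dock x = -52 mm. Stays where left; friction 0.1 N m.
- gate_end (a point): point in the middle of the gate bar (14 mm above the worktop) 110 mm from its hinge, near the free end.
- flask: conical glass flask, 95 mm wide, 113 mm high, bystander; origin at the centre of its underside.
- amber: brown glass bottle with a black cap, 58 mm wide, 126 mm high, bystander; origin at the centre of its underside.
- beaker: small beaker, 50 mm wide, 61 mm high, bystander; origin at the centre of its underside.

How it is judged:
By the outcome, as a careful person would: the job done as asked, in the order asked, and still so for the second after the job is handed in, with the robot touching nothing.
It also fails if it takes over 72 s, if anything falls off the work surface, if the arm or the gripper's body presses on something with over 40 N, if the wrist force passes 120 N, or if a joint passes its speed limit or range.

## Robot

A 6-joint arm with a two-finger parallel gripper is mounted at the origin on a cart in front of the work surface, level with it; the furniture and walls round the work are solid. World frame = base frame: x ahead of the robot, y to its left, z up, the work surface at z = 0. Lengths are in m, angles in rad, forces in N, time in s.
With the tool pointing down it reaches from about 0.3 to 0.775 m from the base axis. Payload 14.6 kg.
Tool frame: the origin (TCP) lies at the centre of the arm's flange, where the gripper is bolted on; the fingertips stand 199 mm ahead of it and the grasp point (between the pads) lies ctrl.tcp_to_grasp ahead of it (ctrl.tcp_to_grasp is the distance from the TCP to the grasp point, in m); z points along the fingers, y is the line along which they close (so a half turn about z gives the same grasp; the last joint's range is limited). The gripper opens to 94 mm and grips with 3 to 60 N. Pads are 16 mm wide; open, the fingers measure 119 mm over their backs; the gripper's body (75 mm by 177 mm) begins 78 mm behind the grasp point.
Start: joints at [1.251, 0.3, 1.521, -0, 1.321, -0.067], TCP at [0.138, 0.533, 0.405] pointing down, gripper open.
Joint ranges: [-3.03, 3.03], [-0.79, 2.21], [0.23, 2.52], [-1.04, 4.18], [0, 3.07], [-2.55, 2.55]. Speed limits (rad/s): [2.22, 2.22, 2.57, 3.14, 3.14, 3.14].

## Interface

Orientations are given as [roll, pitch, yaw] about the fixed x, y, z axes, in that order (R = Rz(yaw) Ry(pitch) Rx(roll)).
In Python, from station import ctrl gives the robot as it stands. The module is installed in compiled form; this text tells all that it offers.
- The arm moves only by the shell command python3 -m jog 'ROWS' [OPENING] [FORCE]. ROWS is JSON, a list of rows, each a list of 6 numbers: the shift along the tool's x, y, z in cm, then the turn, a rotation vector about the tool's x, y, z in rad. In form: [[tx, ty, tz, ax, ay, az], ...]. A call has 1 to 8 rows; each row is the pose to reach, as a shift and turn from the pose commanded when the call began, along the tool's axes at that moment; what a row does not reach only later rows make up. A row lasts 1/10 s, in which the tool goes at most 50 mm and 8.59 degrees, less where a joint would pass 70% of its speed; a pose out of reach is approached as far as the arm can. A call with a gripper value outside its range is refused whole. OPENING is the opening in per cent of the stroke, from 0 (shut) to 100 (fully open), set as the call begins (- or left out, the last holds). The fingers move at their own pace and stop on an object; FORCE is the grip in N (left out, the last holds). Time passes only in rows, so rows that repeat a pose let the fingers close. It gives the time, the measured TCP pose, the force, the opening and the grip force at its end, in the units of the state.
- ctrl.get_obs(): the state, without advancing time (a new reading comes with each control period).
- ctrl.camera(name): name is "side" or "top" or "wrist"; returns a dict with "img" (400x640x3 uint8, blue, green, red), "intrinsics" (3x3 intrinsics, pixels), "R" (3x3) and "t" (3): a world point X has camera coordinates R X + t. Camera axes: x right, y down, z forward; pixel columns grow to the right and rows downward; lengths in m; the calibration is good to about 2 mm. A picture is of the moment at which its call begins. There is no depth.
- ctrl.hand_in(): hands the job in; it is judged then, once.
The state is a dict: "time_s": time; "qpos": joint angles; "joint_vel": joint speeds; "tau": joint torques, N m; "ee_pos": TCP position; "eef_rot": TCP orientation; "force": force on the tool from outside, world axes, zero at the start; "moment": the same for the moment, N m; "grip_width": finger opening in m; "grip_force": force on a finger pad.
Only numpy, scipy, OpenCV 4.12 (cv2) and the standard library are available. Lean on these libraries where they do the work, as an engineer would, in place of code of your own. Each camera call takes 0.05 s, during which the arm holds its last target. There are 200 camera calls.

## Working session

There is one attempt and no reset: what is moved stays moved. The work goes in short steps, Python scripts to look and compute and a shell command to move; the robot and the scene stay as the last step left them, time stands still between calls to the robot, and variables do not carry over. Pictures are saved under pics/ and viewed, at most 11 in all, crops included, and the job is handed in when it is done.

```bash
mkdir -p pics
cat > h.py <<'E'
import numpy as np,cv2
from station import ctrl
def snap(c,f):
    d=ctrl.camera(c); cv2.imwrite('pics/'+f,d['img']); np.savez('cam_'+c,K=d['intrinsics'],R=d['R'],t=d['t']); return d
def ray(c,u,v,z=0.):
    d=np.load('cam_'+c+'.npz'); R=d['R'];t=d['t']
    o=-R.T@t; r=R.T@np.linalg.inv(d['K'])@np.array([u,v,1.])
    return o+r*(z-o[2])/r[2]
def proj(c,X):
    d=np.load('cam_'+c+'.npz'); p=d['K']@(d['R']@np.array(X,float)+d['t']); return p[:2]/p[2]
E
python3 -c "
from h import *
snap('top','top0.png');snap('side','side0.png')
o=ctrl.get_obs();print(o,ctrl.tcp_to_grasp)
for c in('top','side'):
  d=np.load('cam_'+c+'.npz');print(c,-d['R'].T@d['t'],d['R'][2])
"
```

```text
{'time_s': 0.1, 'qpos': array([ 1.25139844e+00,  3.00417925e-01,  1.52153938e+00,  3.32813768e-06,
        1.32071054e+00, -6.65923551e-02]), 'joint_vel': array([ 1.20350272e-04, -7.38882463e-04, -3.63026808e-03, -2.49883763e-03,
       -2.18676559e-03,  8.70211151e-05]), 'tau': array([ 1.03213697e-03, -5.32659960e+01, -3.53285587e+01,  7.08943186e-02,
        2.35424400e-02, -5.58960767e-05]), 'ee_pos': array([0.13755459, 0.5324861 , 0.40413303]), 'eef_rot': array([-3.14052006e+00, -7.47632103e-05,  2.88878626e+00]), 'force': array([ 0.11714182,  0.733203  , -0.06552161]), 'moment': array([-0.02656838, -0.05595095,  0.02967318]), 'grip_force': 0.0, 'grip_width': 0.09428473537710413} 0.1804
top [0.36134164 0.02397148 1.20457664] [ 0.19777356 -0.01518698 -0.98013008]
side [0.2914669  0.80400239 0.62823387] [ 0.29289765 -0.7728643  -0.56293138]
```

View pics/top0.png

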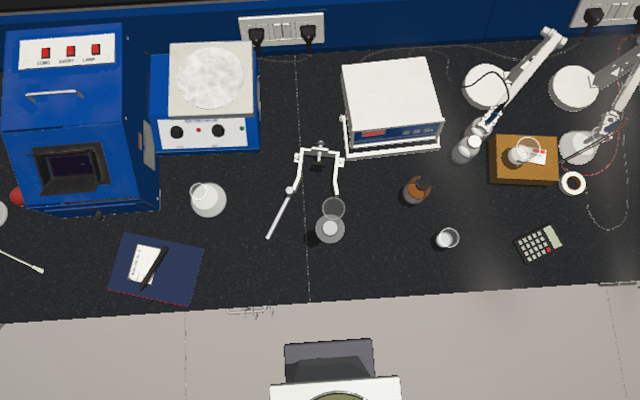

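View pics/side0.png

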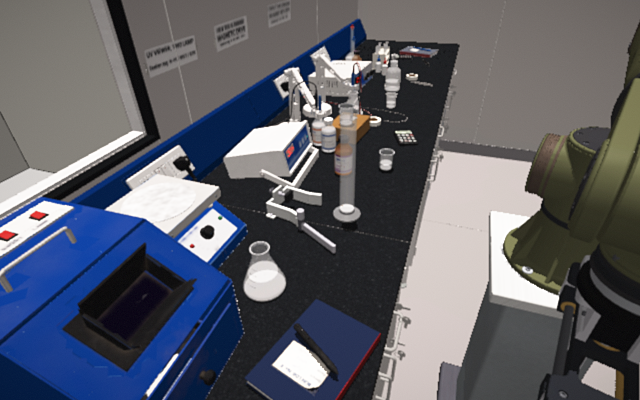

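The top view shows the cylinder foot at about (330,229), the dock at (319,165) with its mouth towards the robot, and the gate from (291,190) to (268,237). The flask is at (208,200), the bottle at (417,190) and the beaker at (447,238). The side view shows the cylinder foot at (347,214). Next I'll enlarge both.

```bash
python3 -c "
import cv2,numpy as np
a=cv2.imread('pics/top0.png')[135:255,250:370];b=cv2.imread('pics/side0.png')[160:260,250:370]
a=cv2.resize(a,None,fx=5,fy=5,interpolation=2);b=cv2.resize(b,None,fx=6,fy=6,interpolation=2)
cv2.imwrite('pics/ca.png',a);cv2.imwrite('pics/cb.png',b)"
```

```text
(no output)
```

View pics/ca.png

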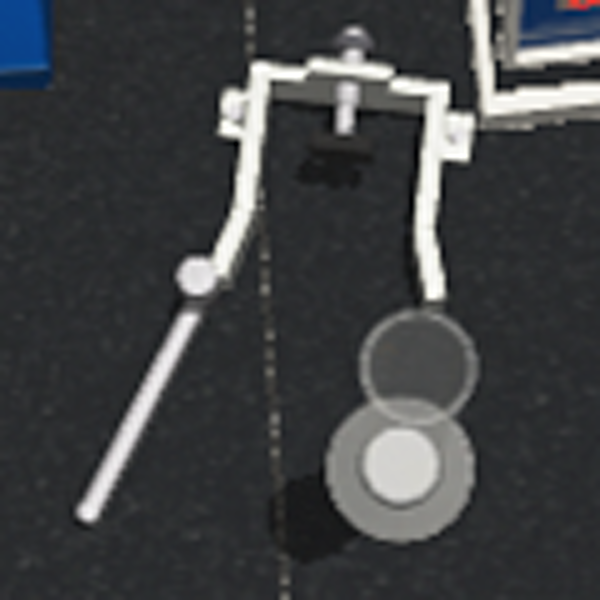

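View pics/cb.png

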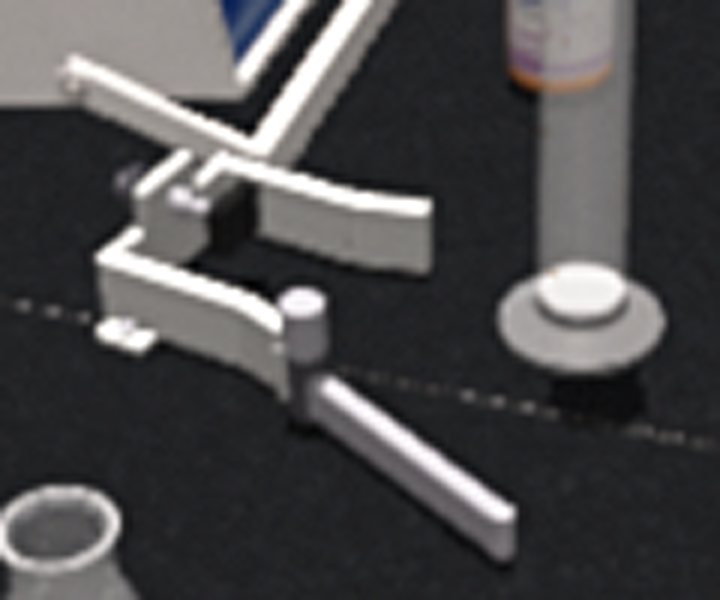

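The enlarged top view gives these crop positions: foot centre (401,470), flare ends (222,280) and (433,300), back wall corners (258,68) and (445,90), gate hinge (197,275) and gate end (88,515). The side view shows the same layout, with the foot at crop (581,325).

```bash
python3 -c "
from h import *
np.set_printoptions(precision=4,suppress=True)
T=lambda u,v,z:ray('top',250+(u+.5)/5-.5,135+(v+.5)/5-.5,z)
S=lambda u,v,z:ray('side',250+(u+.5)/6-.5,160+(v+.5)/6-.5,z)
L=T(222,280,.036);Rr=T(433,300,.036);A=T(258,68,.036);B=T(445,90,.036)
L2=T(253,200,.036);R2=T(427,230,.036)
print('L,R,A,B',L,Rr,A,B,'bend',L2,R2,np.linalg.norm(L-Rr),np.linalg.norm(A-B))
f=(L+Rr)/2;b=(A+B)/2;d=b-f;print('front,back',f,b,np.linalg.norm(d),'ang',np.arctan2(d[1],d[0]),'normal ang',np.arctan2(*(-(A-B)[[0,1]]*[1,-1])), np.arctan2(*(-(L-Rr)[[0,1]]*[1,-1])))
print('cyl',T(401,470,.003),S(581,322,.003),'tube',T(401,465,.02),S(583,300,.02))
print('hinge top',[T(197,275,z) for z in(.03,.045,.06)],'gate end',T(88,515,.025),S(508,520,.025))
print('side L',S(283,322,.036),'R',S(428,205,.036),'A',S(100,255,.036))
for n,p in dict(flask=(208,202),amber=(416,192),beaker=(447,241)).items(): print(n,ray('top',*p,.02))
"
```

```text
L,R,A,B [0.6214 0.0685 0.036 ] [ 0.6037 -0.0386  0.036 ] [0.7332 0.0433 0.036 ] [ 0.7148 -0.0531  0.036 ] bend [0.6625 0.0501 0.036 ] [ 0.6406 -0.0382  0.036 ] 0.10849516138285802 0.09820290047348076
front,back [0.6125 0.015  0.036 ] [ 0.724  -0.0049  0.036 ] 0.11317949431642585 ang -0.1763838650510131 normal ang -0.18868772146277638 -0.16352478197725415
cyl [ 0.5219 -0.0171  0.003 ] [ 0.5222 -0.0158  0.003 ] tube [ 0.5222 -0.0167  0.02  ] [ 0.5199 -0.01    0.02  ]
hinge top [array([0.6262, 0.0814, 0.03  ]), array([0.6228, 0.0807, 0.045 ]), array([0.6194, 0.0799, 0.06  ])] gate end [0.5067 0.1435 0.025 ] [0.5041 0.15   0.025 ]
side L [0.6349 0.0679 0.036 ] R [ 0.6054 -0.0401  0.036 ] A [0.7357 0.0456 0.036 ]
flask [0.6097 0.2923 0.02  ]
amber [ 0.6001 -0.2466  0.02  ]
beaker [ 0.468  -0.3115  0.02  ]
```

```bash
cat >> h.py <<'E'
from scipy.spatial.transform import Rotation as Ro
DO=np.array([.6525,.008]);YAW=-.178
def d2w(x,y,z,do=DO,yaw=YAW):
    c,s=np.cos(yaw),np.sin(yaw); return np.array([do[0]+c*x-s*y,do[1]+s*x+c*y,z])
def w2d(p,do=DO,yaw=YAW):
    c,s=np.cos(yaw),np.sin(yaw); v=np.array(p[:2])-do; return np.array([c*v[0]+s*v[1],-s*v[0]+c*v[1],p[2]])
def ori(dip,yaw=YAW):
    z=np.array([np.cos(yaw)*np.cos(dip),np.sin(yaw)*np.cos(dip),-np.sin(dip)]);y=np.array([-np.sin(yaw),np.cos(yaw),0])
    return np.c_[np.cross(y,z),y,z]
def now():
    o=ctrl.get_obs();R=Ro.from_euler('xyz',o['eef_rot']).as_matrix();return o,o['ee_pos'],R
def row(tip,Rt):
    o,p,R=now(); t=tip-.199*Rt[:,2]
    return np.r_[R.T@(t-p)*100,Ro.from_matrix(R.T@Rt).as_rotvec()].round(2)
def st():
    o,p,R=now(); t=p+.199*R[:,2]
    print('t',round(o['time_s'],2),'tip w',t.round(4),'dock',w2d(t).round(4),'F',o['force'].round(1),'Fd',w2d(np.r_[o['force'][:2]+DO,0])[:2].round(1),'rpy',o['eef_rot'].round(3),'q',o['qpos'].round(2),'w',o['grip_width'].round(4))
E
python3 -c "
from h import *
np.set_printoptions(suppress=True)
st()
Rt=ori(np.radians(55))
print(row(d2w(-.190,-.047,.13),Rt)); print(row(d2w(-.190,-.047,.03),Rt))"
```

```text
Traceback (most recent call last):
  File "h.py", line 27, in st
    print('t',round(o['time_s'],2),'tip w',t.round(4),'dock',w2d(t).round(4),'F',o['force'].round(1),'Fd',w2d(np.r_[o['force'][:2]+DO,0])[:2].round(1),'rpy',o['eef_rot'].round(3),'q',o['qpos'].round(2),'w',o['grip_width'].round(4))
                                                                                                                                                                                                              ^^^^^^^^^^^^^^^^^^^^^
AttributeError: 'float' object has no attribute 'round'
```

```bash
sed -i "s/o\['grip_width'\].round(4)/round(o['grip_width'],4)/" h.py
python3 -c "
from h import *
np.set_printoptions(suppress=True)
st()
Rt=ori(np.radians(55))
print(row(d2w(-.190,-.047,.13),Rt)); print(row(d2w(-.190,-.047,.03),Rt))"
```

```text
t 0.1 tip w [0.1375 0.5323 0.2051] dock [-0.5997  0.4248  0.2051] F [ 0.1  0.7 -0.1] Fd [-0.   0.7] rpy [-3.141 -0.     2.889] q [ 1.25  0.3   1.52  0.    1.32 -0.07] w 0.0943
[-33.   -44.85  11.16  -0.02  -0.61  -0.07]
[-33.   -44.84  21.16  -0.02  -0.61  -0.07]
```

```bash
python3 -m jog '[[-1.6,-2.2,0,0,-0.04,0],[-4,-5.5,0,0,-0.1,0],[-6.6,-9,0,0,-0.18,-0.01],[-9.2,-12.5,0,0,-0.26,-0.02],[-11.8,-16,1,0,-0.34,-0.03],[-14.4,-19.5,2,-0.01,-0.42,-0.04],[-17,-23,3,-0.01,-0.5,-0.05],[-19,-26,4,-0.02,-0.56,-0.06]]' 34 20
python3 -c "
from h import *
np.set_printoptions(suppress=True)
st()
Rt=ori(np.radians(55))
print(row(d2w(-.190,-.047,.13),Rt)); print(row(d2w(-.190,-.047,.03),Rt))"
```

```text
time_s: 0.9
ee_pos: [0.2566, 0.2315, 0.3642]
eef_rot: [3.139, 0.563, 2.951]
force: [1.5, 0.2, 0.6]
grip_width: 0.034
grip_force: 0.0
t 0.9 tip w [0.361  0.2117 0.1959] dock [-0.3229  0.1489  0.1959] F [1.5 0.2 0.6] Fd [1.5 0.5] rpy [3.139 0.563 2.951] q [ 0.71 -0.17  2.15 -0.58  0.88 -0.36] w 0.034
[ -6.99 -19.55  12.79  -0.01  -0.05  -0.01]
[ -1.65 -19.57  21.24  -0.01  -0.05  -0.01]
```

```bash
python3 -m jog '[[-0.5,-2.5,0.6,0,-0.01,0],[-1.6,-6,2.5,0,-0.02,0],[-3,-10,5,0,-0.03,0],[-4.5,-14,8,0,-0.04,0],[-6,-17.5,11,-0.01,-0.05,-0.01],[-7,-19.5,12.8,-0.01,-0.05,-0.01],[-7,-19.5,12.8,-0.01,-0.05,-0.01]]'
python3 -c "
from h import *
np.set_printoptions(suppress=True)
st()
Rt=ori(np.radians(55))
print(row(d2w(-.190,-.047,.03),Rt));snap('wrist','w1.png')"
```

```text
time_s: 1.6
ee_pos: [0.3454, 0.015, 0.2916]
eef_rot: [3.136, 0.608, 2.957]
force: [-1.3, 0.4, -0.3]
grip_width: 0.0323
grip_force: 0.0
t 1.6 tip w [ 0.4574 -0.0047  0.1282] dock [-0.1898 -0.0471  0.1282] F [-1.3  0.4 -0.3] Fd [-1.3  0.2] rpy [3.136 0.608 2.957] q [-0.05 -0.09  2.28 -0.21  0.35 -1.26] w 0.0323
[ 5.68  0.    8.05  0.   -0.   -0.01]
```

View pics/w1.png

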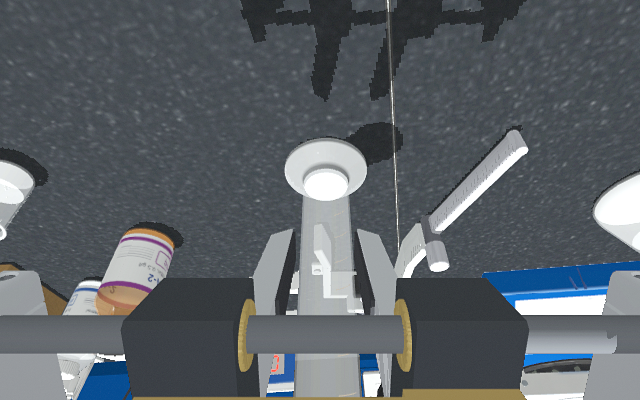

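The wrist view is upside down, with the robot side at the top. The cylinder foot is at (326,170) and lines up with the gap between the fingers at about x=325, so I'll descend.

```bash
python3 -m jog '[[1,0,1.3,0,0,0],[2.2,0,3.1,0,0,0],[3.4,0,4.9,0,0,0],[4.6,0,6.6,0,0,0],[5.4,0,7.7,0,0,0],[5.7,0,8,0,0,-0.01],[5.7,0,8,0,0,-0.01]]'
python3 -c "
from h import *
np.set_printoptions(suppress=True)
print('cyl wrist',ray('wrist',326,170,.003),w2d(ray('wrist',326,170,.003)))
st()
Rt=ori(np.radians(55))
for t in [(-.160,-.047),(-.141,-.047),(-.06,-.003),(-.02,0)]: print(row(d2w(*t,.03),Rt))"
```

```text
time_s: 2.35
ee_pos: [0.3446, 0.0181, 0.1982]
eef_rot: [3.137, 0.604, 2.969]
force: [-0.4, 0.5, 0.0]
grip_width: 0.032
grip_force: 0.0
cyl wrist [ 0.52281866 -0.01464393  0.003     ] [-0.12362298 -0.04524772  0.003     ]
t 2.35 tip w [ 0.4561 -0.0003  0.0344] dock [-0.1918 -0.0429  0.0344] F [-0.4  0.5  0. ] Fd [-0.5  0.4] rpy [3.137 0.604 2.969] q [-0.04  0.16  2.34 -1.04  0.08 -0.42] w 0.032
[-2.23 -0.27  2.17  0.01 -0.01  0.  ]
[-3.79 -0.29  3.25  0.01 -0.01  0.  ]
[-10.48   4.04   7.88   0.01  -0.01   0.  ]
[-13.77   4.31  10.16   0.01  -0.01   0.  ]
```

```bash
python3 -m jog '[[-0.5,0,0.5,0,0,0],[-1,-0.1,1,0,0,0],[-1.6,-0.2,1.6,0,-0.01,0],[-2.2,-0.2,2.1,0.01,-0.01,0],[-2.2,-0.2,2.1,0.01,-0.01,0]]'
python3 -c "
from h import *
np.set_printoptions(suppress=True)
st()
Rt=ori(np.radians(55))
for t in [(-.141,-.045),(-.06,-.003),(-.02,0)]: print(row(d2w(*t,.03),Rt))"
```

```text
time_s: 2.85
ee_pos: [0.376, 0.0093, 0.1958]
eef_rot: [-3.132, 0.614, 2.975]
force: [-1.0, -0.4, -0.5]
grip_width: 0.0319
grip_force: 0.0
t 2.85 tip w [ 0.4887 -0.0115  0.0332] dock [-0.1577 -0.0482  0.0332] F [-1.  -0.4 -0.5] Fd [-0.9 -0.5] rpy [-3.132  0.614  2.975] q [-0.06  0.23  2.26 -1.04  0.08 -0.44] w 0.0319
[-1.25  0.26  1.22 -0.    0.    0.01]
[-7.91  4.41  5.88 -0.    0.    0.01]
[-11.18   4.69   8.18  -0.     0.     0.01]
```

```bash
python3 -m jog '[[-0.4,0.1,0.5,0,0,0],[-0.8,0.2,0.9,0,0,0],[-1.3,0.3,1.3,0,0,0.01],[-1.6,0.5,1.5,0,0,0.01],[-2,0.75,1.8,0,0,0.01],[-2.4,1,2.1,0,0,0.01],[-2.8,1.25,2.4,0,0,0.01],[-3.2,1.5,2.7,0,0,0.01]]'
python3 -c "
from h import *
np.set_printoptions(suppress=True)
st()
snap('top','t2.png');snap('wrist','w2.png')
a=cv2.resize(cv2.imread('pics/t2.png')[135:255,250:370],(400,400));b=cv2.resize(cv2.imread('pics/w2.png')[50:350,170:470],(400,400))
cv2.imwrite('pics/c2.png',np.hstack([a,b]))
Rt=ori(np.radians(55))
for t in [(-.064,0),(-.02,0)]: print(row(d2w(*t,.03),Rt))"
```

```text
time_s: 3.65
ee_pos: [0.419, 0.0174, 0.1919]
eef_rot: [-3.141, 0.613, 2.962]
force: [-3.5, -1.7, 2.9]
grip_width: 0.0323
grip_force: 1.7
t 3.65 tip w [ 0.5317 -0.0033  0.0292] dock [-0.1169 -0.0325  0.0292] F [-3.5 -1.7  2.9] Fd [-3.1 -2.3] rpy [-3.141  0.613  2.962] q [-0.03  0.31  2.16 -0.91  0.11 -0.55] w 0.0323
[-4.39  3.22  2.97 -0.    0.   -0.  ]
[-7.99  3.22  5.5  -0.    0.   -0.  ]
```

View pics/c2.png

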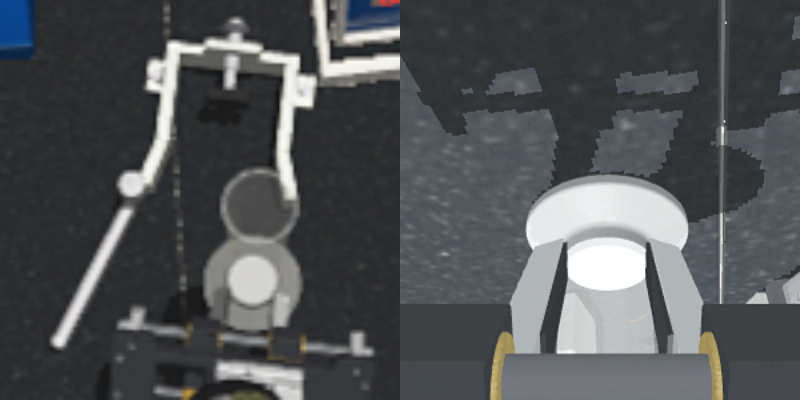

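The crop shows the tube seated between both fingertips and upright, with the foot at crop (252,283). I'll keep pushing diagonally.

```bash
python3 -m jog '[[-0.4,0.3,0.3,0,0,0],[-0.9,0.65,0.6,0,0,0],[-1.4,1,0.95,0,0,0],[-1.9,1.4,1.3,0,0,0],[-2.4,1.75,1.6,0,0,0],[-2.9,2.1,1.95,0,0,0],[-3.4,2.5,2.3,0,0,0],[-3.8,2.8,2.6,0,0,0]]'
python3 -c "
from h import *
np.set_printoptions(suppress=True)
print('cyl before',w2d(ray('top',325.6,219.9,.003)))
st()
Rt=ori(np.radians(55))
for t in [(-.06,0),(-.05,0),(-.02,0)]: print(row(d2w(*t,.03),Rt))"
```

```text
time_s: 4.55
ee_pos: [0.4695, 0.0367, 0.1925]
eef_rot: [-3.141, 0.613, 2.961]
force: [-1.2, -0.2, -1.1]
grip_width: 0.032
grip_force: 1.3
cyl before [-0.10265174 -0.03454099  0.003     ]
t 4.55 tip w [0.5822 0.0161 0.0298] dock [-0.0706 -0.0045  0.0298] F [-1.2 -0.2 -1.1] Fd [-1.1 -0.4] rpy [-3.141  0.613  2.961] q [ 0.02  0.4   2.02 -0.75  0.17 -0.66] w 0.032
[-0.93  0.42  0.59 -0.    0.   -0.  ]
[-1.75  0.42  1.17 -0.    0.   -0.  ]
[-4.2   0.43  2.9  -0.    0.   -0.  ]
```

```bash
python3 -m jog '[[-0.4,0.2,0.25,0,0,0],[-0.8,0.35,0.5,0,0,0],[-1.2,0.42,0.8,0,0,0],[-1.6,0.42,1.05,0,0,0],[-2,0.42,1.35,0,0,0],[-2.4,0.42,1.65,0,0,0],[-2.4,0.42,1.65,0,0,0]]'
python3 -c "
from h import *
np.set_printoptions(suppress=True)
st()
snap('top','t3.png');snap('side','s3.png')
a=cv2.resize(cv2.imread('pics/t3.png')[135:215,280:360],(400,400),interpolation=2);b=cv2.resize(cv2.imread('pics/s3.png')[170:250,265:345],(400,400),interpolation=2)
cv2.imwrite('pics/c3.png',np.hstack([a,b]))
Rt=ori(np.radians(55))
for t in [(-.03,0),(-.02,0),(0,0)]: print(row(d2w(*t,.03),Rt))"
```

```text
time_s: 5.25
ee_pos: [0.4989, 0.0352, 0.193]
eef_rot: [-3.141, 0.614, 2.961]
force: [-0.2, 0.6, 0.2]
grip_width: 0.032
grip_force: 0.4
t 5.25 tip w [0.6117 0.0145 0.0303] dock [-0.0413 -0.0008  0.0303] F [-0.2  0.6  0.2] Fd [-0.3  0.6] rpy [-3.141  0.614  2.961] q [ 0.01  0.44  1.94 -0.64  0.19 -0.78] w 0.032
[-1.01  0.04  0.7  -0.    0.   -0.  ]
[-1.83  0.05  1.27 -0.    0.   -0.  ]
[-3.46  0.05  2.43 -0.    0.   -0.  ]
```

View pics/c3.png

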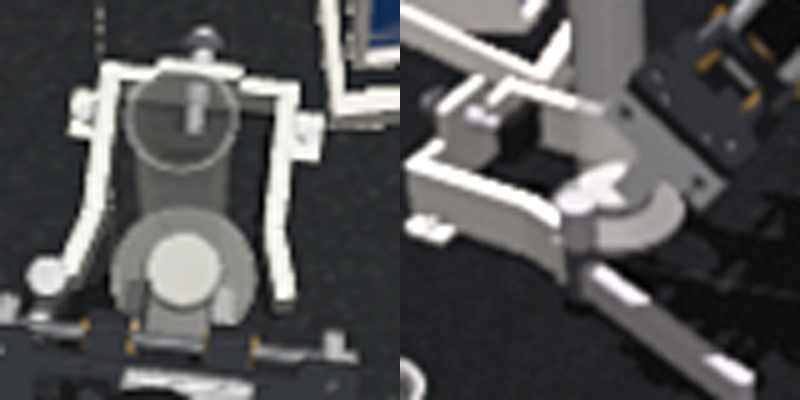

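The foot is at crop (184,267), just inside the flares and slightly left of centre. I'll check its offset.

```bash
python3 -c "
from h import *
T=lambda u,v,z:w2d(ray('top',280+(u+.5)/5-.5,135+(v+.5)/5-.5,z)).round(4)
print('foot',T(184,267,.003),'disc',T(183,270,.02))
print('cheek tops L/R front',T(66,268,.036),T(284,297,.036),'bends',T(95,205,.036),T(268,225,.036),'back',T(112,68,.036),T(290,88,.036))"
```

```text
foot [-0.0208 -0.0013  0.003 ] disc [-0.0263 -0.0014  0.02  ]
cheek tops L/R front [-0.0354  0.0578  0.036 ] [-0.0382 -0.0548  0.036 ] bends [-0.0007  0.047   0.036 ] [-0.0014 -0.0427  0.036 ] back [0.0734 0.047  0.036 ] [ 0.0729 -0.0464  0.036 ]
```

```bash
python3 -m jog '[[-0.33,0.05,0.23,0,0,0],[-0.66,0.1,0.46,0,0,0],[-1,0.1,0.69,0,0,0],[-1.32,0.1,0.92,0,0,0],[-1.55,0.1,1.08,0,0,0],[-1.64,0.1,1.15,0,0,0],[-1.72,0.1,1.2,0,0,0],[-1.8,0.1,1.26,0,0,0]]'
python3 -c "
from h import *
st()"
```

```text
time_s: 6.15
ee_pos: [0.5201, 0.0324, 0.1928]
eef_rot: [-3.141, 0.613, 2.961]
force: [-2.1, 0.8, -0.9]
grip_width: 0.032
grip_force: 1.1
t 6.15 tip w [0.6328 0.0117 0.0301] dock [-0.0201  0.0002  0.0301] F [-2.1  0.8 -0.9] Fd [-2.2  0.4] rpy [-3.141  0.613  2.961] q [ 0.01  0.48  1.89 -0.56  0.21 -0.87] w 0.032
```

```bash
python3 -m jog '[[-0.08,0,0.06,0,0,0],[-0.16,0,0.115,0,0,0],[-0.25,0,0.17,0,0,0]]'; python3 -m jog '[[-0.08,0,0.06,0,0,0]]'
```

```text
time_s: 6.45
ee_pos: [0.5232, 0.0318, 0.1929]
eef_rot: [-3.141, 0.613, 2.961]
force: [-1.3, 0.6, -0.1]
grip_width: 0.032
grip_force: 1.0
time_s: 6.55
ee_pos: [0.5242, 0.0317, 0.1929]
eef_rot: [-3.141, 0.613, 2.961]
force: [-2.8, 1.0, -0.7]
grip_width: 0.0318
grip_force: 1.0
```

Still only friction, so I'll keep creeping forward.

```bash
python3 -m jog '[[-0.08,0,0.06,0,0,0],[-0.16,0,0.115,0,0,0]]'; python3 -m jog '[[-0.08,0,0.06,0,0,0]]'
```

```text
time_s: 6.75
ee_pos: [0.5261, 0.0313, 0.1929]
eef_rot: [-3.141, 0.613, 2.961]
force: [-1.8, 0.5, -0.2]
grip_width: 0.0318
grip_force: 1.0
time_s: 6.85
ee_pos: [0.5271, 0.0311, 0.1928]
eef_rot: [-3.141, 0.613, 2.961]
force: [-1.7, 1.2, -0.3]
grip_width: 0.0319
grip_force: 1.1
```

```bash
python3 -m jog '[[-0.08,0,0.06,0,0,0],[-0.16,0,0.115,0,0,0],[-0.25,0,0.17,0,0,0]]'
```

```text
time_s: 7.15
ee_pos: [0.5301, 0.0306, 0.1929]
eef_rot: [-3.141, 0.613, 2.961]
force: [-2.0, -0.6, -0.7]
grip_width: 0.0318
grip_force: 1.0
```

```bash
python3 -m jog '[[-0.08,0,0.06,0,0,0],[-0.16,0,0.115,0,0,0],[-0.25,0,0.17,0,0,0]]'
```

```text
time_s: 7.45
ee_pos: [0.533, 0.03, 0.1929]
eef_rot: [-3.141, 0.613, 2.961]
force: [-1.3, -0.3, -0.4]
grip_width: 0.0317
grip_force: 1.0
```

```bash
python3 -m jog '[[-0.08,0,0.06,0,0,0],[-0.16,0,0.115,0,0,0],[-0.25,0,0.17,0,0,0]]'
```

```text
time_s: 7.75
ee_pos: [0.5358, 0.0295, 0.1929]
eef_rot: [-3.141, 0.613, 2.961]
force: [-6.4, 0.7, 0.8]
grip_width: 0.0319
grip_force: 2.9
```

Contact with the buffer. I'll press about 2 mm further.

```bash
python3 -m jog '[[-0.08,0,0.06,0,0,0],[-0.16,0,0.115,0,0,0],[-0.16,0,0.115,0,0,0]]'
```

```text
time_s: 8.05
ee_pos: [0.5375, 0.0291, 0.1927]
eef_rot: [-3.14, 0.612, 2.961]
force: [-9.8, 0.6, 3.1]
grip_width: 0.0321
grip_force: 5.8
```

```bash
python3 -m jog '[[-0.06,0,0.045,0,0,0],[-0.12,0,0.09,0,0,0],[-0.12,0,0.09,0,0,0],[-0.12,0,0.09,0,0,0]]'
```

```text
time_s: 8.45
ee_pos: [0.5387, 0.0289, 0.1927]
eef_rot: [-3.14, 0.611, 2.961]
force: [-14.1, -0.0, 6.7]
grip_width: 0.0322
grip_force: 8.7
```

```bash
python3 -m jog '[[-0.05,0,0.035,0,0,0],[-0.05,0,0.035,0,0,0],[-0.05,0,0.035,0,0,0],[-0.05,0,0.035,0,0,0],[-0.05,0,0.035,0,0,0]]'; python3 -c "
from h import *
st()"
```

```text
time_s: 8.95
ee_pos: [0.5392, 0.0289, 0.1927]
eef_rot: [-3.14, 0.611, 2.961]
force: [-17.3, 1.3, 8.7]
grip_width: 0.032
grip_force: 9.9
t 8.95 tip w [0.6514 0.0081 0.0296] dock [-0.0011 -0.0001  0.0296] F [-17.3   1.3   8.7] Fd [-17.3  -1.8] rpy [-3.14   0.611  2.961] q [-0.    0.51  1.83 -0.49  0.22 -0.94] w 0.032
```

```bash
python3 -m jog '[[0.08,0,-0.06,0,0,0],[0.16,0,-0.115,0,0,0],[0.25,0,-0.17,0,0,0],[0.33,0,-0.23,0,0,0],[0.41,0,-0.29,0,0,0],[0.49,0,-0.345,0,0,0],[0.57,0,-0.4,0,0,0],[0.66,0,-0.46,0,0,0]]'; python3 -m jog '[[0.08,0,-0.06,0,0,0],[0.16,0,-0.115,0,0,0],[0.25,0,-0.17,0,0,0],[0.33,0,-0.23,0,0,0],[0.41,0,-0.29,0,0,0]]'
```

```text
time_s: 9.75
ee_pos: [0.532, 0.0303, 0.1929]
eef_rot: [-3.141, 0.614, 2.961]
force: [0.4, -0.5, -3.3]
grip_width: 0.032
grip_force: 5.0
time_s: 10.25
ee_pos: [0.527, 0.0311, 0.1929]
eef_rot: [-3.141, 0.613, 2.961]
force: [0.3, -1.1, -4.5]
grip_width: 0.0323
grip_force: 5.0
```

Grip force and a downward force remain, so I'll look before pulling further.

```bash
python3 -c "
from h import *
st()
snap('wrist','w4.png');snap('top','t4.png');snap('side','s4.png')
a=cv2.resize(cv2.imread('pics/t4.png')[125:205,280:360],(400,400),interpolation=2);b=cv2.resize(cv2.imread('pics/w4.png')[50:350,170:470],(400,400))
cv2.imwrite('pics/c4.png',np.hstack([a,b]))"
```

```text
t 10.25 tip w [0.6397 0.0105 0.0302] dock [-0.013   0.0002  0.0302] F [ 0.3 -1.1 -4.5] Fd [ 0.5 -1.1] rpy [-3.141  0.613  2.961] q [ 0.    0.49  1.87 -0.53  0.21 -0.9 ] w 0.0323
```

View pics/c4.png

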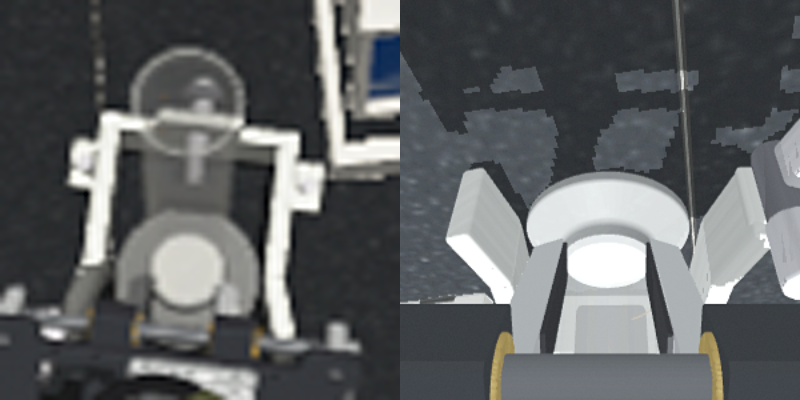

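The tube is wedged between the fingertips and came back with them: the wrist view looks the same as before, and the top view has the foot at crop (186,270). I'll lower the tool 0.6 mm and open the fingers to free it.

```bash
python3 -m jog '[[0.034,0,0.05,0,0,0],[0.034,0,0.05,0,0,0]]'; python3 -m jog '[[0,0,0,0,0,0],[0,0,0,0,0,0],[0,0,0,0,0,0],[0,0,0,0,0,0]]' 48;  python3 -c "
from h import *
st();print('cyl',w2d(ray('top',317.2,179,.003)))"
```

```text
time_s: 10.6
ee_pos: [0.5272, 0.0312, 0.1925]
eef_rot: [-3.141, 0.614, 2.961]
force: [-2.0, -0.0, 0.5]
grip_width: 0.0318
grip_force: 5.5
time_s: 11.0
ee_pos: [0.5272, 0.0311, 0.1924]
eef_rot: [-3.141, 0.614, 2.961]
force: [-0.5, -0.7, -0.0]
grip_width: 0.0451
grip_force: 0.0
t 11.0 tip w [0.6399 0.0105 0.0297] dock [-0.0129  0.0002  0.0297] F [-0.5 -0.7 -0. ] Fd [-0.4 -0.7] rpy [-3.141  0.614  2.961] q [ 0.    0.49  1.87 -0.53  0.21 -0.89] w 0.0451
cyl [ 0.00366429 -0.00066112  0.003     ]
```

```bash
python3 -m jog '[[0.16,0,-0.115,0,0,0],[0.33,0,-0.23,0,0,0],[0.57,0,-0.4,0,0,0],[0.98,0,-0.7,0,0,0],[1.6,0,-1.15,0,0,0],[2.5,0,-1.73,0,0,0],[3.3,0,-2.3,0,0,0],[4.1,0,-2.9,0,0,0]]'
cat >> h.py <<'E'
H=np.array([-.047,.064])
def gtip(a,r=.097,gap=0.):
    u=np.array([-np.sin(a),-np.cos(a)]);n=np.array([-np.cos(a),np.sin(a)])
    return H+r*u+(.005+.007*abs(np.cos(a))+.0125*abs(np.sin(a))+gap)*n
E
python3 -c "
from h import *
np.set_printoptions(suppress=True)
st()
d=ctrl.camera('top');cv2.imwrite('pics/t5.png',d['img'])
for p in [[.5067,.1435,.025],[.5041,.150,.025]]:
  v=w2d(p)[:2]-H; print('a',np.arctan2(-v[0],-v[1]),np.linalg.norm(v))
Rt=ori(np.radians(55))
print(row(d2w(-.11,0,.13),Rt))
P=gtip(1.95,.097,.025);print(P,row(d2w(*P,.10),Rt),row(d2w(*P,.016),Rt))"
```

```text
time_s: 11.8
ee_pos: [0.477, 0.0403, 0.1924]
eef_rot: [-3.141, 0.613, 2.961]
force: [0.1, 0.2, -0.4]
grip_width: 0.0452
grip_force: 0.0
t 11.8 tip w [0.5896 0.0196 0.0296] dock [-0.064   0.0003  0.0296] F [ 0.1  0.2 -0.4] Fd [0.  0.2] rpy [-3.141  0.613  2.961] q [ 0.03  0.41  2.   -0.74  0.18 -0.67] w 0.0452
a 1.9175839527799394 0.12811492673378802
a 1.9499223628234605 0.13369163506759388
[ -2.14  -0.09 -10.81  -0.     0.    -0.  ]
[-0.12074589  0.14097059] [ 0.48 14.01 -9.   -0.    0.   -0.  ] [ 5.31 14.02 -2.13 -0.    0.   -0.  ]
```

```bash
python3 -m jog '[[0,0,-2.5,0,0,0],[0,0,-6,0,0,0],[0,1.5,-9,0,0,0],[0.2,5,-9,0,0,0],[0.4,8.5,-9,0,0,0],[0.5,12,-9,0,0,0],[0.5,14,-9,0,0,0],[0.5,14,-9,0,0,0]]' 0 10
python3 -c "
from h import *
np.set_printoptions(suppress=True)
st()
Rt=ori(np.radians(55))
P=gtip(1.92,.097,.025);print(P,row(d2w(*P,.016),Rt))
snap('wrist','w5.png');snap('top','t6.png')
a=cv2.resize(cv2.imread('pics/t6.png')[135:255,250:370],(400,400));b=cv2.resize(cv2.imread('pics/w5.png'),(640,400))[:,170:570]
cv2.imwrite('pics/c5.png',np.hstack([a,b]))"
```

```text
time_s: 12.65
ee_pos: [0.4479, 0.1897, 0.2631]
eef_rot: [-3.141, 0.614, 2.964]
force: [-0.5, -0.1, -0.3]
grip_width: 0.0003
grip_force: 0.0
t 12.65 tip w [0.5607 0.1694 0.1004] dock [-0.1189  0.1426  0.1004] F [-0.5 -0.1 -0.3] Fd [-0.5 -0.2] rpy [-3.141  0.614  2.964] q [ 0.37  0.29  1.94 -0.71  0.48 -0.45] w 0.0003
[-0.12304291  0.13866505] [ 5.14 -0.4   6.66 -0.    0.    0.  ]
```

View pics/c5.png

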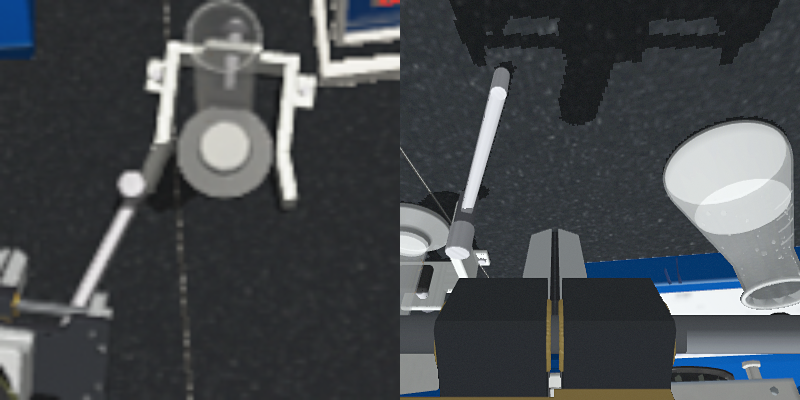

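The finger is to the left of the gate bar, clear of it and of the flask. The cylinder stands in the bay with its foot at crop (225,150). I'll descend.

```bash
python3 -m jog '[[0.6,-0.4,0.8,0,0,0],[1.6,-0.8,2.1,0,0,0],[2.7,-1,3.5,0,0,0],[3.7,-1,4.8,0,0,0],[4.6,-1,6,0,0,0],[5.1,-1,6.65,0,0,0],[5.1,-1,6.65,0,0,0]]'
python3 -c "
from h import *
np.set_printoptions(suppress=True)
st()
Rt=ori(np.radians(55))
for a in [1.92,1.7,1.5,1.3,1.1,.9,.7,.5,.3,.15,0,-.05]:
  P=gtip(a);print(a,P.round(3),row(d2w(*P,.016),Rt)[:3])"
```

```text
time_s: 13.45
ee_pos: [0.445, 0.1781, 0.1825]
eef_rot: [-3.139, 0.607, 2.963]
force: [0.6, 0.7, -0.2]
grip_width: 0.0006
grip_force: 0.0
t 13.45 tip w [0.5566 0.1575 0.019 ] dock [-0.1209  0.1301  0.019 ] F [ 0.6  0.7 -0.2] Fd [0.5 0.8] rpy [-3.139  0.607  2.963] q [ 0.35  0.44  1.98 -1.04  0.34 -0.11] w 0.0006
1.92 [-0.132  0.115] [ 1.13 -1.55 -0.36]
1.7 [-0.141  0.095] [ 1.89 -3.61 -0.88]
1.5 [-0.145  0.075] [ 2.23 -5.57 -1.11]
1.3 [-0.146  0.056] [ 2.27 -7.45 -1.14]
1.1 [-0.142  0.037] [ 1.99 -9.35 -0.94]
0.9 [-0.135  0.019] [  1.39 -11.2   -0.52]
0.7 [-0.124  0.002] [  0.46 -12.9    0.13]
0.5 [-0.109 -0.013] [ -0.77 -14.36   0.99]
0.3 [-0.09  -0.024] [ -2.27 -15.47   2.03]
0.15 [-0.075 -0.03 ] [ -3.52 -16.04   2.9 ]
0 [-0.059 -0.033] [ -4.85 -16.35   3.83]
-0.05 [-0.055 -0.034] [ -5.19 -16.4    4.07]
```

```bash
python3 -m jog '[[0.6,-0.8,-0.2,0,0,0],[1.1,-1.6,-0.35,0,0,0],[1.6,-2.6,-0.7,0,0,0],[1.9,-3.6,-0.9,0,0,0],[2.1,-4.6,-1,0,0,0],[2.2,-5.6,-1.1,0,0,0],[2.3,-6.5,-1.15,0,0,0],[2.3,-7.45,-1.15,0,0,0]]'
python3 -c "
from h import *
np.set_printoptions(suppress=True)
st()
Rt=ori(np.radians(55))
for a in [1.3,1.1,.9,.7,.5,.3,.15,0,-.05]:
  P=gtip(a);print(a,P.round(3),row(d2w(*P,.016),Rt))"
```

```text
time_s: 14.25
ee_pos: [0.4119, 0.1082, 0.1899]
eef_rot: [3.14, 0.591, 2.961]
force: [0.2, 1.5, 1.7]
grip_width: 0.0004
grip_force: 0.7
t 14.25 tip w [0.5211 0.0887 0.0247] dock [-0.1436  0.0561  0.0247] F [0.2 1.5 1.7] Fd [-0.1  1.5] rpy [3.14  0.591 2.961] q [ 0.21  0.33  2.13 -1.04  0.24 -0.22] w 0.0004
1.3 [-0.146  0.056] [ 1.03  0.03  0.62  0.   -0.02 -0.  ]
1.1 [-0.142  0.037] [ 0.75 -1.88  0.8   0.   -0.02 -0.  ]
0.9 [-0.135  0.019] [ 0.14 -3.73  1.21  0.   -0.02 -0.  ]
0.7 [-0.124  0.002] [-0.8  -5.43  1.84  0.   -0.02 -0.  ]
0.5 [-0.109 -0.013] [-2.05 -6.89  2.68  0.   -0.02 -0.  ]
0.3 [-0.09  -0.024] [-3.57 -8.01  3.69  0.   -0.02 -0.  ]
0.15 [-0.075 -0.03 ] [-4.83 -8.58  4.54  0.   -0.02 -0.  ]
0 [-0.059 -0.033] [-6.17 -8.89  5.44  0.   -0.02 -0.  ]
-0.05 [-0.055 -0.034] [-6.52 -8.94  5.67  0.   -0.02 -0.  ]
```

```bash
python3 -c "
from h import *
np.set_printoptions(suppress=True)
Rt=ori(np.radians(64),-.08)
for a in [1.3,1.1,.9]:
  P=gtip(a);print(a,P.round(3),row(d2w(*P,.014),Rt))
P=gtip(1.3,.097,.003);print(row(d2w(*P,.014),Rt))"
```

```text
1.3 [-0.146  0.056] [-2.01 -0.82  0.99 -0.05  0.14 -0.09]
1.1 [-0.142  0.037] [-2.29 -2.73  1.18 -0.05  0.14 -0.09]
0.9 [-0.135  0.019] [-2.9  -4.58  1.58 -0.05  0.14 -0.09]
[-1.94 -0.53  0.95 -0.05  0.14 -0.09]
```

```bash
python3 -m jog '[[-0.6,0.1,0.3,-0.02,0.05,-0.03],[-1.3,-0.2,0.6,-0.03,0.1,-0.06],[-1.9,-0.5,0.95,-0.05,0.14,-0.09],[-1.9,-0.5,0.95,-0.05,0.14,-0.09]]'
python3 -c "
from h import *
np.set_printoptions(suppress=True)
st()
Rt=ori(np.radians(64),-.08)
for a in [1.3,1.1,.9,.7,.5,.3,.15,0,-.05]:
  P=gtip(a);print(a,P.round(3),row(d2w(*P,.014),Rt))"
```

```text
time_s: 14.65
ee_pos: [0.4321, 0.0996, 0.1924]
eef_rot: [3.141, 0.449, 3.066]
force: [-0.9, 0.5, -0.8]
grip_width: 0.0002
grip_force: 0.0
t 14.65 tip w [0.5183 0.0931 0.0132] dock [-0.1471  0.06    0.0132] F [-0.9  0.5 -0.8] Fd [-1.   0.3] rpy [3.141 0.449 3.066] q [ 0.16  0.35  2.07 -0.35  0.3  -1.02] w 0.0002
1.3 [-0.146  0.056] [-0.06 -0.34 -0.02  0.   -0.    0.  ]
1.1 [-0.142  0.037] [-0.18 -2.27  0.04  0.   -0.    0.  ]
0.9 [-0.135  0.019] [-0.67 -4.19  0.27  0.   -0.    0.  ]
0.7 [-0.124  0.002] [-1.53 -6.    0.68  0.   -0.    0.  ]
0.5 [-0.109 -0.013] [-2.74 -7.6   1.27  0.   -0.    0.  ]
0.3 [-0.09  -0.024] [-4.27 -8.91  2.    0.   -0.    0.  ]
0.15 [-0.075 -0.03 ] [-5.58 -9.63  2.63  0.   -0.    0.  ]
0 [-0.059 -0.033] [ -6.99 -10.11   3.32   0.    -0.     0.  ]
-0.05 [-0.055 -0.034] [ -7.37 -10.2    3.5    0.    -0.     0.  ]
```

```bash
python3 -m jog '[[-0.05,-0.6,0,0,0,0],[-0.1,-1.4,0,0,0,0],[-0.18,-2.3,0.05,0,0,0],[-0.4,-3.2,0.15,0,0,0],[-0.67,-4.2,0.27,0,0,0],[-1.05,-5.1,0.45,0,0,0],[-1.53,-6,0.68,0,0,0],[-2.1,-6.8,0.95,0,0,0]]'
python3 -c "
from h import *
np.set_printoptions(suppress=True)
st()
Rt=ori(np.radians(64),-.08)
for a in [.6,.4,.3,.2,.1,0,-.05]:
  P=gtip(a);print(a,P.round(3),row(d2w(*P,.014),Rt))
snap('wrist','w6.png');snap('top','t7.png')
a=cv2.resize(cv2.imread('pics/t7.png')[135:255,250:370],(400,400));b=cv2.resize(cv2.imread('pics/w6.png'),(640,400))[:,120:520]
cv2.imwrite('pics/c6.png',np.hstack([a,b]))"
```

```text
time_s: 15.45
ee_pos: [0.4493, 0.0298, 0.1929]
eef_rot: [-3.141, 0.451, 3.064]
force: [0.5, 1.5, 0.1]
grip_width: 0.0002
grip_force: 0.6
t 15.45 tip w [0.5358 0.023  0.0138] dock [-0.1175 -0.0059  0.0138] F [0.5 1.5 0.1] Fd [0.2 1.6] rpy [-3.141  0.451  3.064] q [-0.01  0.36  2.05 -0.11  0.28 -1.41] w 0.0002
0.6 [-0.116 -0.006] [-0.05 -0.01  0.03  0.   -0.    0.  ]
0.4 [-0.1   -0.019] [-1.42 -1.47  0.69  0.   -0.    0.  ]
0.3 [-0.09  -0.024] [-2.22 -2.08  1.08  0.   -0.    0.  ]
0.2 [-0.08  -0.028] [-3.08 -2.58  1.5   0.   -0.    0.  ]
0.1 [-0.07  -0.031] [-4.   -2.99  1.94  0.   -0.    0.  ]
0 [-0.059 -0.033] [-4.95 -3.27  2.4   0.   -0.    0.  ]
-0.05 [-0.055 -0.034] [-5.33 -3.37  2.59  0.   -0.    0.  ]
```

View pics/c6.png

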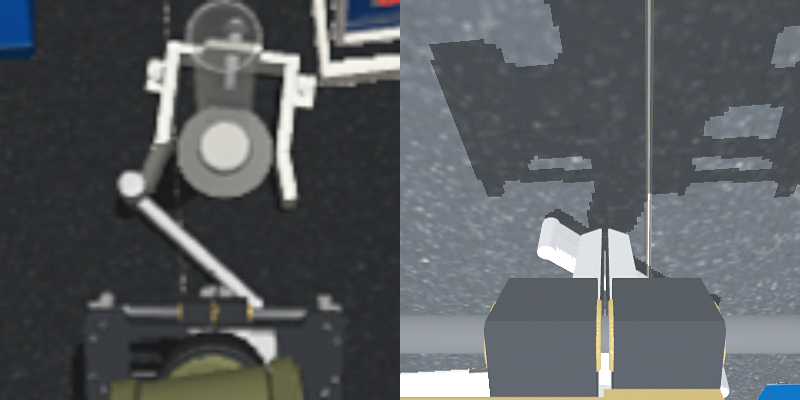

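The gate is following the finger: in the crop its bar runs from the hinge at (132,185) to (258,300). I'll keep closing it, slowing at the end.

```bash
python3 -m jog '[[-0.6,-0.6,0.3,0,0,0],[-1.4,-1.4,0.7,0,0,0],[-2.2,-2.1,1.1,0,0,0],[-3,-2.6,1.5,0,0,0],[-3.6,-2.85,1.75,0,0,0],[-4,-3,1.95,0,0,0],[-4.3,-3.1,2.1,0,0,0],[-4.5,-3.15,2.2,0,0,0]]'
python3 -m jog '[[-0.15,-0.05,0.07,0,0,0],[-0.3,-0.1,0.14,0,0,0],[-0.3,-0.1,0.14,0,0,0]]'
python3 -c "
from h import *
st()"
```

```text
time_s: 16.35
ee_pos: [0.4972, -0.0045, 0.1928]
eef_rot: [-3.142, 0.451, 3.065]
force: [-1.6, 0.4, -0.2]
grip_width: 0.0005
grip_force: 0.5
time_s: 16.65
ee_pos: [0.5004, -0.0057, 0.1929]
eef_rot: [3.142, 0.451, 3.065]
force: [-0.8, 1.0, 0.1]
grip_width: 0.0006
grip_force: 0.3
t 16.65 tip w [ 0.5869 -0.0123  0.0138] dock [-0.0609 -0.0316  0.0138] F [-0.8  1.   0.1] Fd [-1.   0.9] rpy [3.142 0.451 3.065] q [-0.09  0.44  1.92  0.01  0.33 -1.59] w 0.0006
```

```bash
python3 -m jog '[[-0.09,-0.01,0.044,0,0,0],[-0.18,-0.02,0.088,0,0,0],[-0.18,-0.02,0.088,0,0,0]]'; python3 -m jog '[[-0.09,-0.01,0.044,0,0,0],[-0.18,-0.02,0.088,0,0,0],[-0.18,-0.02,0.088,0,0,0]]'
```

```text
time_s: 16.95
ee_pos: [0.5024, -0.0061, 0.1929]
eef_rot: [3.142, 0.451, 3.065]
force: [-0.1, 0.1, -1.2]
grip_width: 0.0003
grip_force: 0.4
time_s: 17.25
ee_pos: [0.5043, -0.0065, 0.1928]
eef_rot: [3.142, 0.451, 3.065]
force: [-3.6, 0.1, 0.4]
grip_width: 0.0005
grip_force: 1.1
```

```bash
python3 -m jog '[[-0.09,-0.01,0.044,0,0,0],[-0.09,-0.01,0.044,0,0,0]]'; python3 -m jog '[[-0.05,-0.01,0.025,0,0,0],[-0.05,-0.01,0.025,0,0,0]]'; python3 -c "
from h import *
st()"
```

```text
time_s: 17.45
ee_pos: [0.505, -0.0066, 0.1927]
eef_rot: [3.142, 0.449, 3.065]
force: [-7.9, 1.0, 3.4]
grip_width: 0.0001
grip_force: 3.7
time_s: 17.65
ee_pos: [0.5054, -0.0067, 0.1927]
eef_rot: [3.141, 0.449, 3.065]
force: [-10.8, 0.6, 5.7]
grip_width: 0.0008
grip_force: 5.5
t 17.65 tip w [ 0.5914 -0.0133  0.0134] dock [-0.0563 -0.0317  0.0134] F [-10.8   0.6   5.7] Fd [-10.8  -1.3] rpy [3.141 0.449 3.065] q [-0.09  0.45  1.9   0.01  0.34 -1.59] w 0.0008
```

The gate is firmly against its stop. I'll back off and look.

```bash
python3 -m jog '[[0.09,0.01,-0.044,0,0,0],[0.27,0.02,-0.13,0,0,0],[0.6,0.05,-0.3,0,0,0],[1.5,0.1,-0.7,0,0,0],[2.7,0.2,-1.4,0,0,0],[2.7,0.2,-4.5,0,0,0],[2.7,0.2,-8,0,0,0],[2.7,0.2,-11,0,0,0]]'
python3 -c "
from h import *
st();snap('top','t8.png');snap('side','s8.png')
a=cv2.resize(cv2.imread('pics/t8.png')[125:205,280:360],(400,400),interpolation=2);b=cv2.resize(cv2.imread('pics/s8.png')[80:240,240:400],(400,400),interpolation=2)
cv2.imwrite('pics/c8.png',np.hstack([a,b]))"
```

```text
time_s: 18.45
ee_pos: [0.4327, 0.0009, 0.2812]
eef_rot: [3.142, 0.451, 3.065]
force: [0.6, -0.4, 0.6]
grip_width: 0.0002
grip_force: 0.0
t 18.45 tip w [ 0.5192 -0.0057  0.1021] dock [-0.1287 -0.0371  0.1021] F [ 0.6 -0.4  0.6] Fd [ 0.6 -0.3] rpy [3.142 0.451 3.065] q [-0.08  0.15  2.05  0.01  0.49 -1.58] w 0.0002
```

View pics/c8.png

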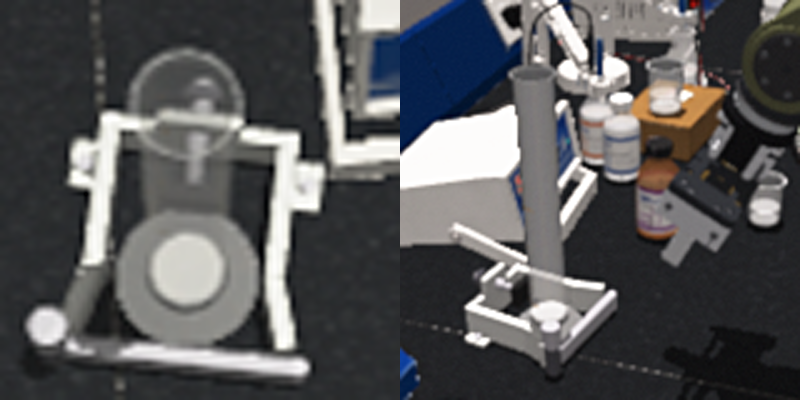

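The picture shows the gate shut across the mouth, parallel to the back wall, running from crop (90,350) to (300,370). The cylinder stands upright in the bay and the robot is clear, so I'll hand in.

```bash
python3 -c "
from station import ctrl
print(ctrl.hand_in())"
```

```text
the job is handed in; nothing more can be done
None
```

I handed the job in at about 18.5 s: the cylinder was slid into the bay, pressed on the buffer with about 15–17 N, and the gate is shut against its stop; on withdrawal the tube stuck between the fingertips and came back about 1 cm (perhaps lifted by up to 0.6 mm) before I freed it, so it stands upright at about dock x = 4 mm, with the bystanders never touched.

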